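# Set the sander fence and jog the spindle

### The arm

A 6-joint arm with a two-finger parallel gripper is mounted at the origin on the work surface. World frame = base frame: x ahead of the robot, y to its left, z up, the work surface at z = 0. Lengths are in m, angles in rad, forces in N, time in s.
With the tool pointing down it reaches from about 0.3 to 0.775 m from the base axis. Payload 14.6 kg.
Tool frame: the origin (TCP) lies midway between the tips of the shut fingers; the grasp point (between the pads) lies hold_point_z behind it (hold_point_z is the distance from the TCP to the grasp point, in m); z points along the fingers, y is the line along which they close (so a half turn about z gives the same grasp; the last joint's range is limited). The gripper opens to 85 mm and grips with 20 to 120 N. Pads are 22 mm wide; open, the fingers measure 114 mm over their backs; the gripper's body (76 mm by 85 mm) begins 54 mm behind the grasp point. The pads swing forward as they close: fully open they stand 13 mm farther back than shut.
Start: joints at [-0.067, 0.3, 1.521, -0, 1.321, -0.067], TCP at [0.55, -0, 0.205] pointing down, gripper open.
Joint ranges: [-3.03, 3.03], [-0.79, 2.21], [0.23, 2.52], [-1.04, 4.18], [0, 3.07], [-2.55, 2.55]. Speed limits (rad/s): [2.22, 2.22, 2.57, 3.14, 3.14, 3.14].

### API

Orientations are given as a unit quaternion [w, x, y, z].
In Python, from workcell import * gives the robot as it stands. The module is installed in compiled form; this text tells all that it offers.
- The arm moves only by the shell command python3 -m jog 'ROWS' [FORCE]. ROWS is JSON, a list of rows, each a list of 7 numbers: the shift along the world's x, y, z in mm, then the turn, a rotation vector about the world's x, y, z in rad, then the opening in per cent of the stroke, from 0 (shut) to 100 (fully open). A call has 1 to 10 rows; each row is the pose to reach, as a shift and turn from the pose commanded when the call began; what a row does not reach only later rows make up. A row lasts 1/8 s, in which the tool goes at most 62.5 mm and 10.7 degrees, less where a joint would pass 70% of its speed; a pose out of reach is approached as far as the arm can. A call with a gripper value outside its range is refused whole. The fingers move at their own pace and stop on an object; FORCE is the grip in N (left out, the last holds). Time passes only in rows, so rows that repeat a pose let the fingers close. It gives the time, the measured TCP pose, the force, the opening and the grip force at its end, in the units of the state.
- get_obs(): the state, without advancing time (a new reading comes with each control period).
- grab_frame(name): name is "scene" or "side" or "wrist"; returns the picture (480x640x3 uint8, red, green, blue); there is no depth.
- camera_params(name): a dict with "fx", "fy", "cx", "cy" (pixels), "k1" (the pictures are not rectified: a ray, as slopes to the right and down, at radius r is drawn at 1 + k1 r^2 times it, then the intrinsics apply), "world_from_camera" (4x4, takes a point from camera to world coordinates). Camera axes: x right, y down, z forward; pixel columns grow to the right and rows downward; lengths in m; the calibration is good to about 2 mm. A picture is of the moment at which its call begins: read the wrist's pose just before it. camera_params takes no time and is no camera call; for the wrist camera it gives the pose at the moment of the call.
- close_job(): hands the job in; it is judged then, once.
The state is a dict: "clock": time; "joint_pos": joint angles; "qvel": joint speeds; "effort": joint torques, N m; "ee_pos": TCP position; "eef_rot": TCP orientation; "force": force on the tool from outside, world axes, zero at the start; "torque": the same for the moment, N m; "finger_gap": finger opening in m; "grip_force": force on a finger pad.
Only numpy, scipy, OpenCV 4.12 (cv2) and the standard library are available. Lean on these libraries where they do the work, as an engineer would, in place of code of your own. Each camera call takes 0.05 s, during which the arm holds its last target. There are 200 camera calls.

### The job

Get the spindle sander ready: push the free end of the wooden fence so that it swings about its pin until it lies right along the yellow line, and leave it there. Only then tilt the jog lever well over towards the green lens, hold it over for a full second, and let it come back to the middle. Never tilt it towards the red lens, and leave the brush, the cork block and the wood offcut where they lie.

Things in the scene. Friction and masses are not known exactly. Their poses are not given: they have to be found in the camera images.
- sander: Fixed aluminium plate of a spindle sander, 270 x 310 mm, 12 mm thick, on the bench. Origin: centre of its underside; its x points away from the robot, y to the robot's left, turned by up to 0.25 rad. A fixed brown drum (50 mm diameter, top 62 mm above the bench, its bolt 72 mm) stands 95 mm from the origin along the plate's +x.
- fence_pin (a point): The fence's vertical pivot axis, half-way up the fence (30 mm above the bench), at (0, -125 mm) in the plate's axes. A 20 mm black pin cap reaches 58 mm above the bench. The pivot is stiff: it takes about 1.5 to 2 N at the fence's free end, and the fence stays where it is left; it can be pushed past the line.
- fence_end (a point): Centre of the free end face of the wooden fence, half-way up (30 mm above the bench). The fence is a straight bar 22 mm thick, top 46 mm and underside 14 mm above the bench; it runs 215 mm from the pin to here. Axes: y along it from pin to free end, x across it, away from the robot. It starts 0.25 to 0.74 rad to the robot's side of the yellow line, so push it away from the robot.
- mark: Yellow line painted on the plate, 10 mm wide, from 40 to 265 mm from the pin, so that 50 mm of it still show beyond the fence's free end when the fence lies on it. Origin on the pin's axis at the plate's top; its y axis runs along the line away from the pin. The fence is set when its own length runs along this line (its centre line over the line).
- pod: Fixed dark control box, 80 mm (its x) by 130 mm (its y), 45 mm high, on the bench. Origin: centre of its underside; z up. The jog lever stands in the middle of its top; one lens lies on each side of it along the box's y axis.
- jog_knob (a point): Centre of the black ball knob (28 mm diameter) on top of the jog lever: 135 mm above the bench, upright over the box's middle, when centred. A 10 mm steel rod joins it to the pivot 90 mm below it (at the box's top face).
- jog (a joint): Tilt of the jog lever in rad: 0 centred, positive leans towards the box's +y, negative towards its -y; stops at 0.42 each way. A spring recentres it (about 5.5 N at the knob when fully over). It counts as tilted from 0.25 rad, about 22 mm of knob travel.
- green_lens: Green signal lens, 24 mm diameter, 7 mm high, on top of the control box, 46 mm from its middle on its +y or its -y side (it varies). Origin: centre of its underside. The lever must be tilted towards it.
- red_lens: Red signal lens, like the green one, on the opposite side of the lever. Origin: centre of its underside.
- brush_center (a point): Bench brush, bystander: wooden back and black bristles, 50 x 150 mm, 50 mm high. Its centre.
- cork_center (a point): Cork sanding block, bystander: 65 x 110 mm, 35 mm high. Its centre.
- offcut_center (a point): Dark wood offcut, bystander: 45 x 190 mm, 22 mm high. Its centre.
Things that resemble listed ones, but are neither listed nor needed, are in the scene too. Of the things that look like the pod, take the one that is farthest to the robot's right at the start.

How it is judged:
By the outcome, as a careful person would: the job done as asked, in the order asked, and still so for the second after the job is handed in, with the robot touching nothing.
It also fails if it takes over 48 s, if anything falls off the work surface, if the arm or the gripper's body presses on something with over 40 N, if the wrist force passes 120 N, or if a joint passes its speed limit or range.

## Working session

There is one attempt and no reset: what is moved stays moved. The work goes in short steps, Python scripts to look and compute and a shell command to move; the robot and the scene stay as the last step left them, time stands still between calls to the robot, and variables do not carry over. Pictures are saved under pics/ and viewed, at most 10 in all, crops included, and the job is handed in when it is done.

```bash
mkdir -p pics; cat > h.py <<'E'
import numpy as np, cv2
from workcell import *
def ray(cp,u,v):
    K=np.array([[cp["fx"],0,cp["cx"]],[0,cp["fy"],cp["cy"]],[0,0,1.]])
    d=np.array([(u-cp["cx"])/cp["fx"],(v-cp["cy"])/cp["fy"]]); s=d.copy()
    for _ in range(30): s=d/(1+cp["k1"]*(s@s))
    T=np.array(cp["world_from_camera"]); return T[:3,3],T[:3,:3]@np.array([s[0],s[1],1])
def onz(cp,u,v,z):
    o,d=ray(cp,u,v); return o+d*(z-o[2])/d[2]
def proj(cp,p):
    T=np.array(cp["world_from_camera"]); q=T[:3,:3].T@(np.array(p)-T[:3,3]); s=q[:2]/q[2]
    s=s*(1+cp["k1"]*(s@s)); return np.array([cp["fx"]*s[0]+cp["cx"],cp["fy"]*s[1]+cp["cy"]])
E
python3 - <<'E'
from h import *
for n in("scene","side"):
    cv2.imwrite(f"pics/{n}0.png",grab_frame(n)[:,:,::-1]); c=camera_params(n); print(n,c["fx"],c["k1"],np.round(c["world_from_camera"],3).tolist())
E
```

```text
scene 598.0297769284483 -0.15702381045817387 [[-0.869, 0.324, -0.375, 1.081], [0.495, 0.547, -0.675, 0.785], [-0.013, -0.772, -0.636, 0.94], [0.0, 0.0, 0.0, 1.0]]
side 461.5144907385997 -0.0900790276359661 [[0.95, -0.233, 0.209, 0.394], [-0.313, -0.707, 0.634, -0.66], [-0.0, -0.667, -0.745, 0.75], [0.0, 0.0, 0.0, 1.0]]
```

View pics/scene0.png

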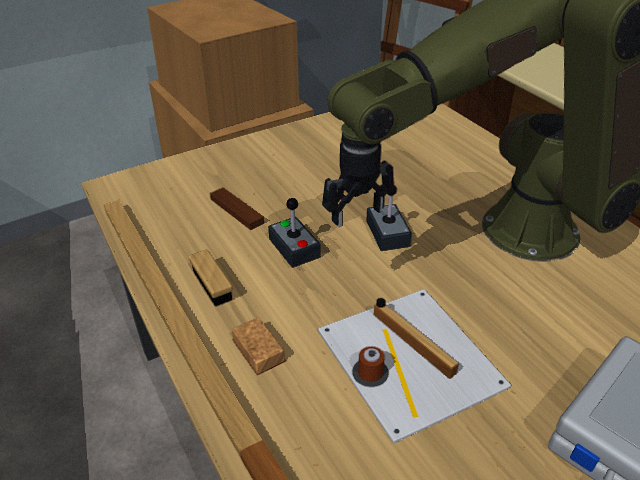

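View pics/side0.png

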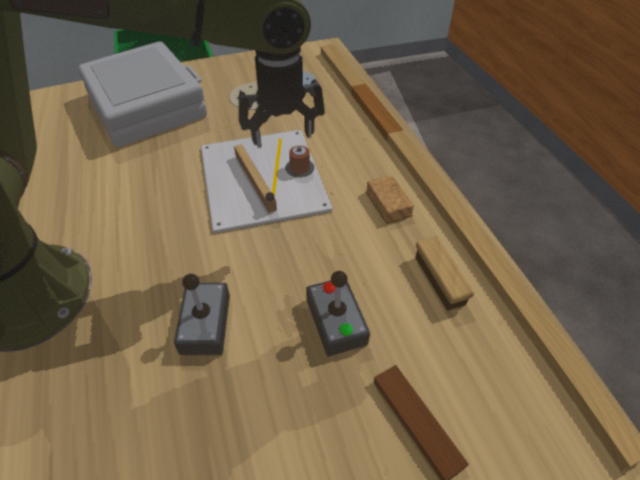

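The scene view shows two lever boxes: one with green (285,223) and red (302,244) lenses and its knob at (292,203), and a bare one at (390,225). The fence runs from the pin (381,303) to its free end (455,370), and the yellow line from (386,330) to (415,415). In the side view the boxes are at (338,315), with lenses, and (203,318), without. The candidates are those two boxes, and I'll choose by y.

```bash
python3 - <<'E'
from h import *
im={n:grab_frame(n) for n in("scene","side")}; cp={n:camera_params(n) for n in im}
def mask(n,lo,hi,box,pick=True):
    h=cv2.cvtColor(im[n],cv2.COLOR_RGB2HSV); m=cv2.inRange(h,lo,hi); z=np.zeros_like(m); x0,y0,x1,y1=box; z[y0:y1,x0:x1]=m[y0:y1,x0:x1]
    return z
def cen(m): ys,xs=np.nonzero(m); return xs.mean(),ys.mean(),len(xs)
B={"scene":dict(lens=(265,205,325,260),line=(375,320,425,425),fence=(372,296,465,382),plate=(310,285,515,445)),
   "side":dict(lens=(305,275,370,345),line=(265,130,290,205),fence=(228,138,280,212),plate=(195,125,335,235))}
for n in im:
    print(n)
    for c,lo,hi in(("green",(45,120,60),(80,255,255)),("red",(0,190,120),(5,255,255))):
        u,v,k=cen(mask(n,lo,hi,B[n]["lens"])); print(c,round(u),round(v),k,onz(cp[n],u,v,.050).round(4))
    m=mask(n,(22,200,150),(32,255,255),B[n]["line"]); P=np.argwhere(m)[:,::-1]
    W=np.array([onz(cp[n],u,v,.012)[:2] for u,v in P])
    c=W.mean(0);d=np.linalg.svd(W-c,full_matrices=False)[2][0]; d*=np.sign(d[1]); t=(W-c)@d
    print("line",len(P),"ends",(c+d*t.min()).round(4),(c+d*t.max()).round(4),"ang",np.arctan2(-d[0],d[1]).round(4),"pin",(c+d*(t.max()-.265)).round(4))
    m=mask(n,(8,90,60),(20,255,255),B[n]["fence"]); m=cv2.morphologyEx(m,cv2.MORPH_OPEN,np.ones((3,3)))
    k,l,s,_=cv2.connectedComponentsWithStats(m); i=1+s[1:,4].argmax(); print("fence box",s[i])
    cn=max(cv2.findContours((l==i).astype(np.uint8),0,1)[0],key=cv2.contourArea); print(cv2.approxPolyDP(cn,3,True)[:,0].tolist())
for n,k in(("scene",[(292,203),(390,185)]),("side",[(340,279),(192,282)])):
    for p in k: print(n,"knob",p,onz(cp[n],*p,.135).round(3))
for n,k in(("scene",(381,300)),("side",(270,196))): print("pincap",onz(cp[n],*k,.058).round(3))
s=cv2.resize(im["side"][120:240,190:340],None,fx=4,fy=4); t=cv2.resize(im["side"][260:360,300:375],None,fx=4.8,fy=4.8)[:480,:200*1]
t=cv2.resize(im["side"][260:360,295:350+20],(200,267)); c=np.zeros((480,800,3),np.uint8); c[:,:600]=s; c[:267,600:]=t
cv2.imwrite("pics/crop.png",c[:,:,::-1])
E
```

```text
scene
green 284 223 56 [ 0.5737 -0.2878  0.05  ]
red 302 243 45 [ 0.575  -0.1959  0.05  ]
line 363 ends [0.5423 0.1048] [0.6166 0.3136] ang -0.3421 pin [0.5277 0.064 ]
fence box [ 372  296   86   82 1690]
[[372, 296], [374, 314], [450, 377], [457, 363], [389, 307], [378, 307], [375, 304], [379, 296]]
side
green 346 329 128 [ 0.57   -0.2939  0.05  ]
red 329 287 86 [ 0.5714 -0.2015  0.05  ]
line 109 ends [0.5467 0.1172] [0.6154 0.3087] ang -0.3442 pin [0.526  0.0592]
fence box [236 146  39  65 650]
[[237, 146], [237, 156], [268, 210], [274, 209], [274, 201], [265, 200], [268, 189], [243, 148]]
scene knob (292, 203) [ 0.571 -0.246  0.135]
scene knob (390, 185) [ 0.33  -0.192  0.135]
side knob (340, 279) [ 0.573 -0.248  0.135]
side knob (192, 282) [ 0.34  -0.178  0.135]
pincap [0.527 0.065 0.058]
pincap [0.528 0.059 0.058]
```

View pics/crop.png

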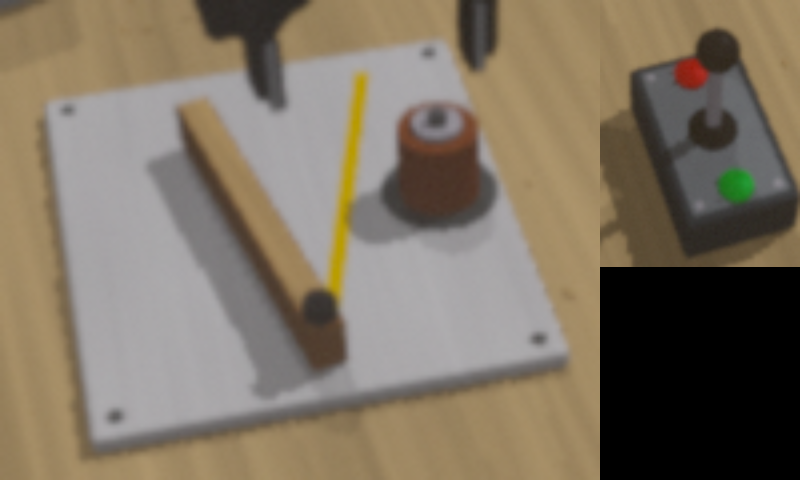

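The close crop confirms it: of the two boxes, the one with lenses (y = -0.247) is farther to the right than the bare one (y ≈ -0.185). Green lies on its world -y side. The fence is on the robot's side of the line.

```bash
python3 - <<'E'
from h import *
from scipy.spatial.transform import Rotation as R
o=get_obs(); print(o["ee_pos"],o["eef_rot"],o["force"],{k:v for k,v in o.items() if "hold" in k})
try: print(hold_point_z)
except Exception as e: print(e)
q=o["eef_rot"]; M=R.from_quat([*q[1:],q[0]]).as_matrix(); print(M.round(3))
pin=np.array([.527,.062]); d=np.array([np.sin(.343),np.cos(.343)]); n=np.array([d[1],-d[0]])
s=camera_params("side"); c=camera_params("scene")
e1=onz(s,238.7,145.9,.046)[:2]; e2=onz(c,457.5,366,.046)[:2]
for e in(e1,e2): print("end",e.round(3),np.linalg.norm(e-pin),"ang short",np.arctan2(-(e-pin)@n,(e-pin)@d))
print("end goal",pin+.215*d, "r.19",pin+.19*d, n)
E
```

```text
[5.49837540e-01 1.38630541e-05 2.04533035e-01] [-2.75332904e-04  7.07106613e-01  7.07106854e-01 -2.42849669e-04] [ 0.87355621 -0.60568009  0.66595441] {}
0.0187
[[-0.     1.    -0.001]
 [ 1.     0.     0.   ]
 [ 0.    -0.001 -1.   ]]
end [0.501 0.27 ] 0.20920432665929686 ang short 0.46748779201705687
end [0.495 0.28 ] 0.22044254845592812 ang short 0.48733369717896224
end goal [0.59930748 0.26447624] r.19 [0.59089963 0.24093249] [ 0.94174996 -0.33631385]
```

```bash
python3 -m jog '[[-25,60,0,0,0,-0.17,0],[-50,120,0,0,0,-0.343,0],[-75,180,0,0,0,-0.343,0],[-95,240,0,0,0,-0.343,0],[-95,240,-50,0,0,-0.343,0],[-95,240,-100,0,0,-0.343,0],[-95,240,-150,0,0,-0.343,0],[-95,240,-177,0,0,-0.343,0],[-95,240,-177,0,0,-0.343,0]]' 20
python3 - <<'E'
from h import *
cv2.imwrite("pics/a.png",np.hstack([cv2.resize(grab_frame("scene")[270:450,300:540],(400,300)),cv2.resize(grab_frame("wrist"),(400,300))])[:,:,::-1])
E
```

```text
clock: 1.32
ee_pos: [0.4539, 0.2395, 0.0263]
eef_rot: [-0.0, 0.817, 0.576, -0.002]
force: [-0.1, 0.1, -0.1]
finger_gap: 0.0001
grip_force: 0.0
```

View pics/a.png

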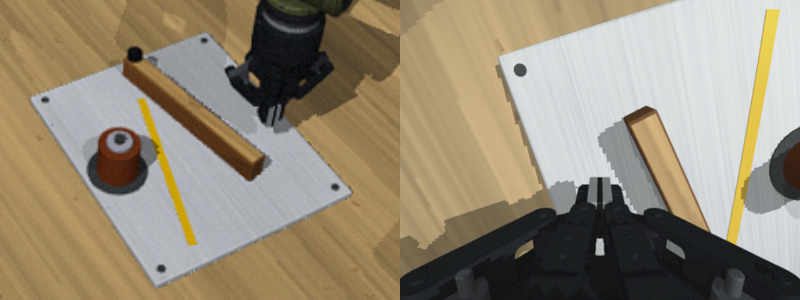

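The shut fingers stand on the robot's side of the fence near its free end. The left half is the scene view, with the tip at (270,120). The right half is the wrist view, with the fence end at (640,115). I'll push now and stop short of the line.

```bash
python3 -m jog '[[12,0,0,0,0,0,0],[24,0,0,0,0,0,0],[36,0,0,0,0,0,0],[48,0,0,0,0,0,0],[60,0,0,0,0,0,0],[72,0,0,0,0,0,0],[84,0,0,0,0,0,0],[92,0,0,0,0,0,0],[98,0,0,0,0,0,0],[98,0,0,0,0,0,0]]'
python3 - <<'E'
from h import *
w=grab_frame("wrist")
cv2.imwrite("pics/b_raw.png",w[:,:,::-1]);cv2.imwrite("pics/b.png",np.hstack([cv2.resize(grab_frame("scene")[270:450,300:540],(400,300)),cv2.resize(w,(400,300))])[:,:,::-1])
E
```

```text
clock: 2.68
ee_pos: [0.5532, 0.24, 0.0278]
eef_rot: [-0.0, 0.817, 0.576, -0.0]
force: [-0.0, -0.2, -0.3]
finger_gap: 0.0002
grip_force: 0.0
```

View pics/b.png

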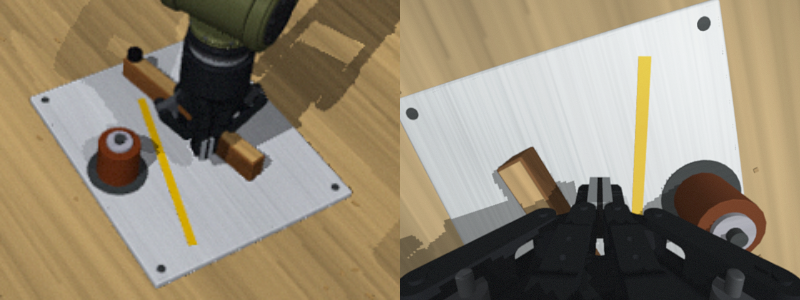

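The fence has not moved: its end is still at (262,165) in the scene crop. The fingers now seem to be on its far side. I'll check where the tip really is before moving again.

```bash
python3 - <<'E'
from h import *
o=get_obs(); print(o["clock"],o["ee_pos"],o["force"],o["torque"],o["joint_pos"])
c=camera_params("scene"); s=camera_params("side"); a=grab_frame("scene"); b=grab_frame("side")
p=proj(c,o["ee_pos"]); q=proj(s,o["ee_pos"]); print(p,q, "start tip would be",proj(c,[.454,.2395,.026]))
a=a.copy();b=b.copy()
cv2.circle(a,tuple(p.round().astype(int)),2,(255,0,255),-1);cv2.circle(b,tuple(q.round().astype(int)),2,(255,0,255),-1)
cv2.imwrite("pics/c.png",np.hstack([cv2.resize(a[270:450,300:540],(400,300)),cv2.resize(b[90:240,160:360],(400,300))])[:,:,::-1])
E
```

```text
2.775 [0.552779   0.2400057  0.02784384] [ 0.40535352  0.44724268 -0.85437467] [-0.0156091   0.00847352 -0.01067936] [3.48824474e-01 6.08592313e-01 1.51615794e+00 6.59947648e-05
 1.01706984e+00 6.91758406e-01]
[420.03634246 370.19933047] [262.46096497 154.59654858] start tip would be [459.02672576 350.62537151]
```

View pics/c.png

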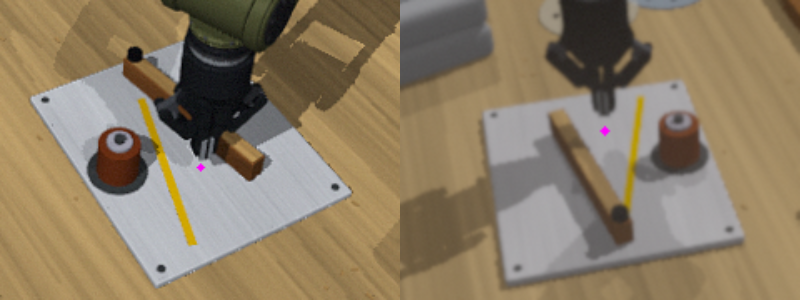

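```bash
python3 - <<'E'
from h import *
c=camera_params("scene"); s=camera_params("side")
def tri(p,q):
    o1,d1=ray(c,*p);o2,d2=ray(s,*q);d1/=np.linalg.norm(d1);d2/=np.linalg.norm(d2)
    t=np.linalg.lstsq(np.c_[d1,-d2],o2-o1,rcond=None)[0];a,b=o1+d1*t[0],o2+d2*t[1];return ((a+b)/2).round(4),np.linalg.norm(a-b).round(4)
print("tip",tri((423.5,365.5),(261.5,146.5))); print("tip2",tri((423.5,363),(261.5,146)))
print("pin",tri((381,300),(270,196)),"end",tri((457.5,366),(238.7,145.9)),"knob",tri((292,203),(340,279)))
for z in(.03,.046,.05,.06): print(z,onz(c,423.5,365,z).round(3),onz(s,261.5,146.5,z).round(3))
E
```

```text
tip (array([0.5529, 0.2464, 0.0485]), np.float64(0.0015))
tip2 (array([0.5521, 0.2437, 0.0524]), np.float64(0.0026))
pin (array([0.527 , 0.0622, 0.0555]), np.float64(0.0029)) end (array([0.498 , 0.2776, 0.0427]), np.float64(0.0088)) knob (array([ 0.5718, -0.2471,  0.1345]), np.float64(0.0023))
0.03 [0.54  0.234 0.03 ] [0.558 0.27  0.03 ]
0.046 [0.55  0.244 0.046] [0.554 0.249 0.046]
0.05 [0.552 0.246 0.05 ] [0.553 0.244 0.05 ]
0.06 [0.558 0.253 0.06 ] [0.551 0.231 0.06 ]
```

Triangulation puts the visible tip at z ≈ 0.050, but the state says 0.028. The pin, knob and fence end all triangulate to their true heights, so the cameras are right. The real tip is about 22 mm higher than reported, and it passed over the fence. I'll go back over and come down 22 mm lower, watching the force.

```bash
python3 -m jog '[[0,0,30,0,0,0,0],[-55,0,30,0,0,0,0],[-108,0,30,0,0,0,0],[-108,0,0,0,0,0,0],[-108,0,-10,0,0,0,0],[-108,0,-16,0,0,0,0],[-108,0,-21,0,0,0,0],[-108,0,-21,0,0,0,0]]'
python3 - <<'E'
from h import *
o=get_obs(); print(o["ee_pos"],o["force"])
c=camera_params("scene"); s=camera_params("side"); a=grab_frame("scene"); b=grab_frame("side")
cv2.imwrite("pics/d.png",np.hstack([cv2.resize(a[270:450,300:540],(400,300)),cv2.resize(b[90:240,160:360],(400,300))])[:,:,::-1])
E
```

```text
clock: 3.88
ee_pos: [0.4452, 0.2399, 0.0068]
eef_rot: [-0.0, 0.817, 0.576, -0.0]
force: [0.5, 0.2, 0.4]
finger_gap: 0.0003
grip_force: 0.0
[0.44516584 0.23993571 0.00678783] [0.48397731 0.24104341 0.36083355]
```

View pics/d.png

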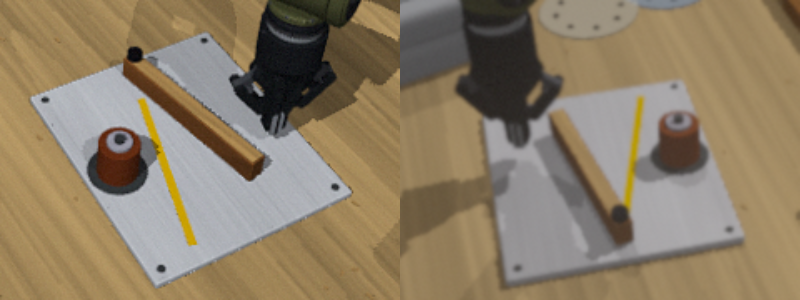

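The tips are now beside the fence on the robot's side and low: (272,133) in the left half, (517,144) in the right. I'll push to just short of the line.

```bash
python3 -m jog '[[12,0,0,0,0,0,0],[24,0,0,0,0,0,0],[36,0,0,0,0,0,0],[48,0,0,0,0,0,0],[60,0,0,0,0,0,0],[72,0,0,0,0,0,0],[84,0,0,0,0,0,0],[95,0,0,0,0,0,0],[106,0,0,0,0,0,0],[106,0,0,0,0,0,0]]'
python3 - <<'E'
from h import *
c=camera_params("scene"); s=camera_params("side"); a=grab_frame("scene"); b=grab_frame("side")
cv2.imwrite("pics/e.png",np.hstack([cv2.resize(a[270:450,300:540],(400,300)),cv2.resize(b[90:240,160:360],(400,300))])[:,:,::-1])
E
```

```text
clock: 5.22
ee_pos: [0.5518, 0.2399, 0.0069]
eef_rot: [0.0, 0.818, 0.576, 0.0]
force: [0.9, 0.7, -0.7]
finger_gap: -0.0002
grip_force: 0.0
```

View pics/e.png

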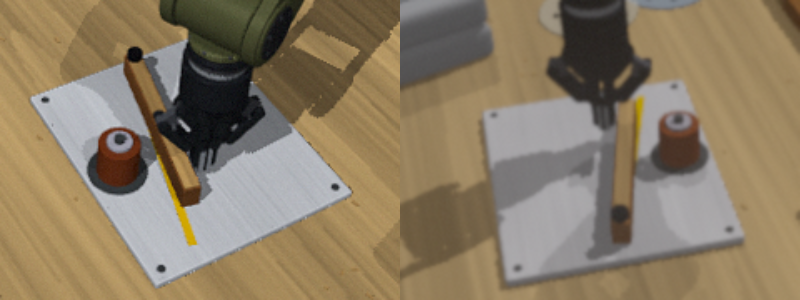

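The fence now moves with the fingers: its free end is at (190,195) in the left half, just short of the line. I'll measure the gap by fitting the wood and the line in the pictures.

```bash
cat > fence.py <<'E'
from h import *
# top-face (bright wood) pixels in each view, cast on z=.046; r>=.12 portion; report lateral offset from line
pin=np.array([.527,.062])
def run(names):
  for n in names:
    c=camera_params(n); a=grab_frame(n); h=cv2.cvtColor(a,cv2.COLOR_RGB2HSV)
    m=cv2.inRange(h,(22,190,120),(32,255,255)); 
    def pts(m,z):
        P=np.argwhere(m)[:,::-1]; return np.array([onz(c,u,v,z)[:2] for u,v in P]).reshape(-1,2)
    def near(W,rmin,rmax,ang=.2):
        v=W-pin; r=np.linalg.norm(v,axis=1); t=np.arctan2(v[:,0],v[:,1])-.343; return W[(r>rmin)&(r<rmax)&(abs(t)<ang)]
    Y=near(pts(m,.012),.05,.28)
    w=cv2.inRange(h,(9,80,130),(21,255,255)); w=cv2.morphologyEx(w,cv2.MORPH_OPEN,np.ones((2,2)))
    F=near(pts(w,.046),.03,.23)
    def fit(W):
        o=cv2.fitLine(W.astype(np.float32),cv2.DIST_HUBER,0,1e-4,1e-4).ravel(); d=o[:2]*np.sign(o[1]); return o[2:],d,np.arctan2(d[0],d[1])
    for k,W in(("line",Y),("fence",F)):
        if len(W)<10: print(n,k,"few",len(W)); continue
        p,d,t=fit(W); r=(W-pin)@d; x=(W-pin)@np.array([d[1],-d[0]])
        print(n,k,len(W),"ang",t.round(4),"offset of fit from pin mm",((pin-p)@np.array([d[1],-d[0]])*-1000).round(1),"r",(r.min()).round(3),r.max().round(3),"width",(np.percentile(x,97)-np.percentile(x,3)).round(4))
E
python3 -c "
from fence import *
run(['scene','side','wrist'])"
```

```text
scene line 175 ang 0.3112 offset of fit from pin mm 7.7 r 0.136 0.267 width 0.0078
scene fence 435 ang 0.2837 offset of fit from pin mm 0.2 r 0.03 0.218 width 0.0167
side line 42 ang 0.3077 offset of fit from pin mm 8.0 r 0.175 0.262 width 0.0055
side fence 354 ang 0.303 offset of fit from pin mm 1.2 r 0.032 0.208 width 0.0164
wrist line few 0
wrist fence 5565 ang 0.3007 offset of fit from pin mm -2.9 r 0.165 0.215 width 0.0175
```

```bash
python3 -m jog '[[3,0,0,0,0,0,0],[6,0,0,0,0,0,0],[6,0,0,0,0,0,0]]'; python3 -m jog '[[-20,7,0,0,0,0,0],[-60,20,0,0,0,0,0],[-60,20,60,0,0,0,0],[-60,20,120,0,0,0,0],[-60,20,150,0,0,0,0],[-60,20,150,0,0,0,0]]'
python3 - <<'E'
from fence import *
run(['scene','side','wrist'])
cv2.imwrite("pics/f.png",grab_frame("wrist")[:,:,::-1])
E
```

```text
clock: 5.85
ee_pos: [0.5572, 0.24, 0.0069]
eef_rot: [0.0, 0.817, 0.576, 0.0]
force: [0.2, 0.1, -0.2]
finger_gap: -0.0001
grip_force: 0.1
clock: 6.6
ee_pos: [0.498, 0.2605, 0.1595]
eef_rot: [0.001, 0.817, 0.576, 0.002]
force: [0.0, 0.3, -0.3]
finger_gap: 0.0
grip_force: 0.0
scene line 108 ang 0.3196 offset of fit from pin mm 5.7 r 0.192 0.267 width 0.0081
scene fence 661 ang 0.3039 offset of fit from pin mm 0.1 r 0.03 0.217 width 0.0174
side line few 5
side fence 386 ang 0.322 offset of fit from pin mm 1.7 r 0.032 0.208 width 0.018
wrist line few 0
wrist fence 3750 ang 0.3071 offset of fit from pin mm 0.7 r 0.029 0.215 width 0.0179
```

View pics/f.png

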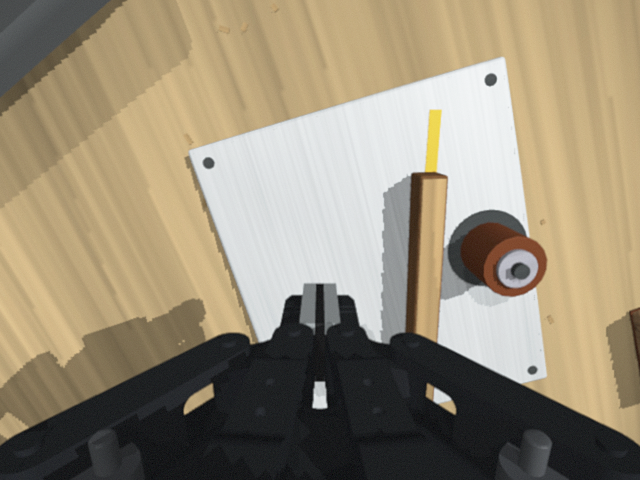

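The fence end is at (430,175) in the wrist view, and the visible line runs from (431,170) to (435,110). The fence is nearly on the line. I'll measure line and fence in this same view.

```bash
cat > m2.py <<'E'
from h import *
def lat(n="wrist"):
    c=camera_params(n); a=grab_frame(n); h=cv2.cvtColor(a,cv2.COLOR_RGB2HSV)
    k=lambda lo,hi,z:np.array([onz(c,u,v,z)[:2] for v,u in np.argwhere(cv2.inRange(h,lo,hi))]).reshape(-1,2)
    pin=np.array([.527,.062]); d=np.array([np.sin(.343),np.cos(.343)]); N=np.array([d[1],-d[0]])
    def rows(W,r0,r1,lim):
        r=(W-pin)@d; x=(W-pin)@N; s=(r>r0)&(r<r1)&(abs(x)<lim); return r[s],x[s]
    Y=k((23,160,120),(33,255,255),.012); r,x=rows(Y,.222,.262,.02); print(n,"line",len(r),"x mm",(x.mean()*1e3).round(2),"slope",np.polyfit(r,x,1)[0].round(3))
    F=k((9,60,150),(22,200,255),.046)
    for r0 in(.08,.10,.12,.14,.16,.18,.19,.20):
        r,x=rows(F,r0,r0+.01,.03)
        if len(r)>5: print(r0+.005,"edges",(np.percentile(x,[2,98])*1e3).round(1),"mid",(np.percentile(x,[2,98]).mean()*1e3).round(2))
E
python3 -c "
from m2 import *
lat(); lat('scene'); print(get_obs()['joint_pos'])"
```

```text
wrist line 475 x mm -0.96 slope 0.003
0.085 edges [-12.5   5.7] mid -3.39
0.10500000000000001 edges [-13.1   5. ] mid -4.03
0.125 edges [-13.8   4.5] mid -4.61
0.14500000000000002 edges [-14.4   3.9] mid -5.24
0.165 edges [-15.    3.3] mid -5.84
0.185 edges [-15.5   2.6] mid -6.48
0.195 edges [-15.8   2.2] mid -6.79
0.20500000000000002 edges [-16.    1.9] mid -7.02
scene line 85 x mm -0.05 slope 0.005
0.085 edges [-10.3   4.6] mid -2.87
0.10500000000000001 edges [-10.7   3.7] mid -3.54
0.125 edges [-11.5   3.4] mid -4.03
0.14500000000000002 edges [-12.2   3.1] mid -4.56
0.165 edges [-14.    2.8] mid -5.57
0.185 edges [-13.8   2. ] mid -5.89
0.195 edges [-14.3   2.2] mid -6.09
0.20500000000000002 edges [-14.1   1.8] mid -6.16
[4.16619155e-01 3.68052424e-01 1.54827270e+00 1.01662299e-05
 1.22710464e+00 7.59703060e-01]
```

Line and fence slopes agree in both views: the fence is 0.030 rad short, about 6 mm at the contact. The tool should go to x ≈ 0.563, which the geometry also gives.

```bash
python3 -m jog '[[0,0,-60,0,0,0,0],[0,0,-120,0,0,0,0],[0,0,-150,0,0,0,0],[40,-13,-150,0,0,0,0],[55,-20,-150,0,0,0,0],[60,-20,-150,0,0,0,0],[63,-20,-150,0,0,0,0],[66,-20,-150,0,0,0,0],[66,-20,-150,0,0,0,0],[66,-20,-150,0,0,0,0]]'; python3 -m jog '[[-20,7,0,0,0,0,0],[-60,20,0,0,0,0,0],[-60,20,60,0,0,0,0],[-60,20,120,0,0,0,0],[-60,20,150,0,0,0,0],[-60,20,150,0,0,0,0]]'
python3 -c "
from m2 import *
lat(); lat('scene')
cv2.imwrite('pics/g.png',grab_frame('wrist')[:,:,::-1])"
```

```text
clock: 8.15
ee_pos: [0.5628, 0.2403, 0.0069]
eef_rot: [-0.0, 0.817, 0.576, 0.0]
force: [-1.5, 1.3, -0.0]
finger_gap: -0.0002
grip_force: 0.8
clock: 8.9
ee_pos: [0.5039, 0.2605, 0.1596]
eef_rot: [0.001, 0.817, 0.576, 0.003]
force: [0.6, 0.7, -1.1]
finger_gap: -0.0001
grip_force: 0.0
wrist line 450 x mm -1.3 slope 0.004
0.085 edges [-10.    7.8] mid -1.1
0.10500000000000001 edges [-10.3   7.6] mid -1.36
0.125 edges [-10.3   7.8] mid -1.24
0.14500000000000002 edges [-10.5   7.8] mid -1.36
0.165 edges [-10.5   7.4] mid -1.57
0.185 edges [-10.5   7.3] mid -1.61
0.195 edges [-10.7   7.4] mid -1.65
0.20500000000000002 edges [-10.7   7.4] mid -1.63
scene line 83 x mm -0.15 slope 0.004
0.085 edges [-8.   7.2] mid -0.39
0.10500000000000001 edges [-8.1  6.9] mid -0.6
0.125 edges [-8.2  7.9] mid -0.15
0.14500000000000002 edges [-8.2  7.6] mid -0.32
0.165 edges [-8.4  7.3] mid -0.57
0.185 edges [-8.5  7.6] mid -0.44
0.195 edges [-8.8  7.2] mid -0.79
0.20500000000000002 edges [-8.6  7.7] mid -0.41
```

The fence now lies along the line, within about 0.4 mm at the free end in both views. Next is the lever: approach from the red side, staying above everything, then push the knob along -y towards green.

```bash
python3 -m jog '[[8,-56,10,0,0,0.12,0],[17,-112,10,0,0,0.24,0],[26,-168,10,0,0,0.343,0],[34,-224,10,0,0,0.343,0],[43,-280,10,0,0,0.343,0],[51,-336,10,0,0,0.343,0],[60,-392,10,0,0,0.343,0],[68,-445,10,0,0,0.343,0],[68,-445,-30,0,0,0.343,0],[68,-445,-67,0,0,0.343,0]]'; python3 -m jog '[[0,0,0,0,0,0,0],[0,0,0,0,0,0,0]]'
python3 - <<'E'
from h import *
a=grab_frame("scene"); b=grab_frame("side")
cv2.imwrite("pics/i.png",np.hstack([cv2.resize(a[140:290,220:420],(400,300)),cv2.resize(b[210:360,240:440],(400,300))])[:,:,::-1])
E
```

```text
clock: 10.3
ee_pos: [0.5702, -0.1855, 0.0871]
eef_rot: [-0.001, 0.708, 0.707, -0.0]
force: [0.0, -0.2, -0.3]
finger_gap: 0.0002
grip_force: 0.0
clock: 10.55
ee_pos: [0.5714, -0.185, 0.0909]
eef_rot: [0.0, 0.707, 0.707, 0.0]
force: [0.9, 0.2, 0.5]
finger_gap: -0.0003
grip_force: 0.0
```

View pics/i.png

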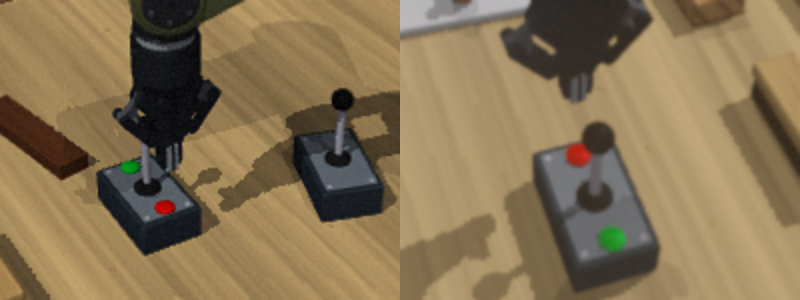

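The fingers are beside the knob on the red side. In the right half the tips are at (575,98), the knob is at (597,138), and the green lens at (612,238) is on the far side. The lever is upright. I'll push along -y now.

```bash
python3 -m jog '[[0,-15,0,0,0,0,0],[0,-28,0,0,0,0,0],[0,-38,0,0,0,0,0],[0,-46,0,0,0,0,0],[0,-54,0,0,0,0,0],[0,-62,0,0,0,0,0],[0,-68,0,0,0,0,0],[0,-70,0,0,0,0,0],[0,-70,0,0,0,0,0]]'
python3 - <<'E'
from h import *
for n in("scene","side"):
    c=camera_params(n); a=grab_frame(n); h=cv2.cvtColor(a,cv2.COLOR_RGB2HSV)
    e=[proj(c,[.572,-.247-.09*np.sin(t),.045+.09*np.cos(t)]).round(0) for t in(0,.25,.35,.42)]; print(n,"expected knob",e)
    g=cv2.GaussianBlur(cv2.cvtColor(a,cv2.COLOR_RGB2GRAY),(0,0),.8)
    # rod: bright-grey low-saturation pixels above the boot
    x0,y0,x1,y1=(255,195,310,240) if n=="scene" else (318,262,368,345)
    for r in range(y0,y1,4 if n=="scene" else 6): print(r,g[r,x0:x1:3].tolist())
E
```

```text
clock: 11.78
ee_pos: [0.5707, -0.2546, 0.0891]
eef_rot: [-0.001, 0.707, 0.707, 0.0]
force: [-0.8, 5.7, -4.0]
finger_gap: -0.0002
grip_force: 3.0
scene expected knob [array([291., 203.]), array([287., 199.]), array([286., 198.]), array([284., 198.])]
195 [116, 117, 111, 114, 113, 115, 114, 53, 15, 18, 15, 18, 13, 16, 80, 123, 115, 123, 125]
199 [119, 117, 118, 110, 116, 113, 113, 112, 83, 11, 11, 25, 54, 70, 100, 117, 119, 113, 124]
203 [120, 120, 116, 118, 107, 116, 113, 114, 113, 51, 17, 30, 74, 69, 106, 138, 138, 140, 134]
207 [122, 121, 122, 116, 117, 107, 115, 114, 114, 118, 63, 26, 72, 82, 131, 131, 137, 140, 141]
211 [50, 117, 123, 122, 116, 117, 108, 113, 115, 112, 110, 121, 103, 126, 133, 133, 134, 134, 142]
215 [41, 40, 63, 120, 121, 117, 119, 111, 112, 114, 111, 129, 113, 122, 128, 132, 136, 136, 135]
219 [42, 33, 21, 53, 82, 120, 118, 118, 114, 109, 95, 99, 124, 115, 61, 126, 132, 139, 137]
223 [22, 24, 27, 81, 116, 119, 100, 75, 75, 101, 87, 84, 141, 92, 89, 35, 116, 122, 137]
227 [56, 111, 112, 106, 98, 37, 89, 97, 94, 94, 86, 78, 140, 87, 54, 71, 66, 68, 101]
231 [138, 
[... 775 characters left out ...]
53, 43, 44, 43, 66, 145, 153, 154, 160, 158]
298 [123, 122, 122, 123, 122, 120, 102, 45, 43, 47, 47, 47, 91, 152, 153, 154, 160]
304 [121, 123, 122, 111, 58, 52, 72, 82, 57, 49, 72, 110, 108, 104, 154, 154, 155]
310 [98, 123, 124, 106, 49, 47, 53, 60, 51, 71, 121, 122, 122, 101, 113, 155, 154]
316 [69, 109, 122, 113, 91, 84, 86, 87, 108, 124, 125, 124, 125, 125, 100, 125, 156]
322 [55, 75, 94, 89, 106, 121, 121, 115, 110, 116, 124, 124, 125, 126, 125, 98, 132]
328 [56, 54, 70, 115, 123, 123, 122, 106, 99, 102, 114, 125, 125, 125, 141, 136, 92]
334 [90, 52, 63, 99, 127, 130, 124, 114, 94, 93, 94, 93, 90, 84, 76, 69, 63]
340 [107, 72, 53, 70, 98, 97, 82, 74, 63, 60, 57, 55, 53, 52, 53, 53, 57]
```

The knob is at about (346,296) in the side view, which gives a tilt of about 0.36 rad. The 5.7 N along y agrees. I'll hold for more than a second, then bring it back slowly.

```bash
python3 -m jog '[[0,0,0,0,0,0,0],[0,0,0,0,0,0,0],[0,0,0,0,0,0,0],[0,0,0,0,0,0,0],[0,0,0,0,0,0,0],[0,0,0,0,0,0,0],[0,0,0,0,0,0,0],[0,0,0,0,0,0,0],[0,0,0,0,0,0,0],[0,0,0,0,0,0,0]]'; python3 -m jog '[[0,4,0,0,0,0,0],[0,9,0,0,0,0,0],[0,14,0,0,0,0,0],[0,19,0,0,0,0,0],[0,24,0,0,0,0,0],[0,29,0,0,0,0,0],[0,34,0,0,0,0,0],[0,42,0,0,0,0,0],[0,58,0,0,0,0,0],[0,70,0,0,0,0,0]]'; python3 -m jog '[[0,20,50,0,0,0,0],[0,20,100,0,0,0,0],[0,20,100,0,0,0,0],[0,20,100,0,0,0,0],[0,20,100,0,0,0,0]]'
python3 - <<'E'
from m2 import *
lat('scene')
c=camera_params("side"); a=grab_frame("side"); g=cv2.cvtColor(a,cv2.COLOR_RGB2GRAY)
for r in range(270,306,5): print(r,g[r,318:366:3].tolist())
E
```

```text
clock: 13.12
ee_pos: [0.5707, -0.2544, 0.0891]
eef_rot: [-0.001, 0.707, 0.707, 0.0]
force: [0.3, 5.8, -4.7]
finger_gap: -0.0002
grip_force: 3.0
clock: 14.38
ee_pos: [0.571, -0.1837, 0.0899]
eef_rot: [-0.0, 0.707, 0.707, -0.0]
force: [0.9, 0.5, -0.4]
finger_gap: 0.0003
grip_force: 0.0
clock: 15.0
ee_pos: [0.5706, -0.1647, 0.1886]
eef_rot: [-0.001, 0.707, 0.707, -0.0]
force: [0.6, -0.3, 0.4]
finger_gap: -0.0001
grip_force: 0.0
scene line 84 x mm -0.1 slope 0.011
0.085 edges [-8.   6.6] mid -0.7
0.10500000000000001 edges [-7.4  6.3] mid -0.59
0.125 edges [-8.2  7.6] mid -0.31
0.14500000000000002 edges [-8.2  7.6] mid -0.32
0.165 edges [-8.5  7.3] mid -0.56
0.185 edges [-8.5  7. ] mid -0.75
0.195 edges [-8.8  7.2] mid -0.78
0.20500000000000002 edges [-9.   7.3] mid -0.86
270 [146, 141, 143, 137, 132, 131, 127, 106, 130, 140, 139, 145, 149, 141, 144, 151]
275 [147, 145, 141, 142, 126, 47, 49, 52, 55, 59, 139, 139, 146, 147, 140, 143]
280 [144, 148, 138, 130, 87, 47, 46, 48, 48, 50, 132, 141, 141, 148, 145, 140]
285 [94, 106, 77, 76, 78, 68, 46, 47, 51, 97, 75, 141, 140, 142, 149, 139]
290 [112, 111, 71, 70, 75, 80, 90, 92, 111, 113, 101, 100, 142, 140, 145, 150]
295 [113, 113, 113, 114, 112, 112, 90, 92, 112, 114, 113, 81, 117, 142, 140, 146]
300 [112, 113, 112, 112, 110, 88, 89, 92, 103, 111, 112, 112, 78, 137, 143, 140]
305 [112, 112, 112, 103, 47, 52, 90, 83, 50, 69, 112, 115, 106, 84, 143, 143]
```

The lever is centred again, with the knob back at (339,279). The fence is still on the line and the robot is touching nothing, so I'm handing the job in.

```bash
python3 -c "
from workcell import *
print(close_job())"
```

```text
the job is handed in; nothing more can be done
None
```

The job is handed in at about 15 s: by my measurements the fence lies on the yellow line to within about 1 mm, then the lever was held towards green for over a second and is back at the middle; the reported tool height was about 22 mm too low, so the first push passed over the fence and I repeated it lower.

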